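Load the bench mixer and throw its rate lever into the marked notch

ROBOT

A 7-joint arm with a two-finger parallel gripper is mounted at the origin on a cart in front of the work surface, level with it; the furniture and walls round the work are solid. World frame = base frame: x ahead of the robot, y to its left, z up, the work surface at z = 0. Lengths are in m, angles in rad, forces in N, time in s.
With the tool pointing down it reaches from about 0.4 to 0.875 m from the base axis. Payload 19.3 kg.
Tool frame: the origin (TCP) lies on the centre line of the jaws, within the pads' length; the fingertips stand 14 mm ahead of it and the grasp point (between the pads) lies 5 mm behind it; x points along the fingers, y is the direction in which the jaws open and shut, and the axes are right-handed (so a half turn about x gives the same grasp; the last joint's range is limited). The gripper opens to 85 mm and grips with 20 to 120 N. Pads are 22 mm wide; open, the fingers measure 114 mm over their backs; the gripper's body (76 mm by 85 mm) begins 54 mm behind the grasp point. The pads swing forward as they close: fully open they stand 13 mm farther back than shut.
Start: joints at [-1.199, 0.521, -0.036, 1.599, 0.021, 1.021, -0.113], TCP at [0.267, 0.565, 0.245] pointing down, gripper open.
Joint ranges: [-2.91, 2.91], [-0.3, 2.13], [-1.5, 1.42], [0.17, 2.43], [-1.26, 4.41], [0.16, 1.93], [-2.52, 2.52]. Speed limits (rad/s): [1.89, 1.89, 2.39, 2.39, 3.01, 3.01, 3.01].

INTERFACE

Orientations are given as [roll, pitch, yaw] about the fixed x, y, z axes, in that order (R = Rz(yaw) Ry(pitch) Rx(roll)).
In Python, from workcell import monitor, optics, bot gives the robot as it stands.
- The arm moves only by the tool arm_command, never from a script. Its arguments are lists of equal length, an entry for each row: "delta_pos": the shift along the tool's x, y, z as a fraction of full scale, a list of three; "rotation": the turn, a rotation vector about the tool's x, y, z as a fraction of full scale, a list of three. In form: {"delta_pos": [[dx, dy, dz], ...], "rotation": [[wx, wy, wz], ...]}. A call has 1 to 10 rows; each row shifts and turns the pose as measured when the row begins, along the tool's axes as they then stand; what a row does not reach is not made up. Full scale, the value 1, is 30 mm for a shift and 6 degrees for a turn. A row lasts 1/10 s, in which the tool goes at most 50 mm and 8.59 degrees, less where a joint would pass 70% of its speed; a pose out of reach is approached as far as the arm can. A call with a number of a shift or a turn outside -1 to 1 is refused whole. A call with a gripper value outside its range is refused whole. "gripper" is the closure, from -1 (fully open) to 1 (shut), so that 0 is half open, set as the call begins (left out, the last holds). The fingers move at their own pace and stop on an object; "grip_force" is the grip in N (left out, the last holds). Time passes only in rows, so rows that do not move let the fingers close. It gives the time, the measured TCP pose, the force and the opening at its end, in the units of the state.
- monitor.observe(): the state, without advancing time (a new reading comes with each control period).
- optics.grab_frame(name): name is "scene" or "top" or "wrist"; returns the picture (420x560x3 uint8, red, green, blue); there is no depth.
- optics.camera_params(name): a dict with "fx", "fy", "cx", "cy" (pixels), "dist_coeffs" ([k1, k2, p1, p2, k3] as OpenCV has them; the pictures are not rectified), "origin" and "rotation" of the camera in the world. Camera axes: x right, y down, z forward; pixel columns grow to the right and rows downward; lengths in m; the calibration is good to about 2 mm. A picture is of the moment at which its call begins: read the wrist's pose just before it. camera_params takes no time and is no camera call; for the wrist camera it gives the pose at the moment of the call.
- bot.job_done(): hands the job in, once; it reports no verdict.
The state is a dict: "clock": time; "qpos": joint angles; "qd": joint speeds; "joint_efforts": joint torques, N m; "position": TCP position; "tool_rot": TCP orientation; "force": force on the tool from outside, world axes, zero at the start; "moment": the same for the moment, N m; "grip_width": finger opening in m.
Only numpy, scipy, OpenCV 4.12 (cv2) and the standard library are available. Lean on these libraries where they do the work, as an engineer would, in place of code of your own. Each camera call takes 0.05 s, during which the arm holds its last target. There are 200 camera calls.

TASK

Keeping the reagent cassette upright, lift it out of its carrier, stand it on the bench and let go to change your grip, then seat it fully in the mixer's cradle and let go while the lever is still parked. Then raise the ball-knobbed lever, swing it round so that its wire guard comes over the cassette, and let it drop fully into the notch marked by the upright stud. Leave the bottle, the beaker and the timer where they stand.

Things in the scene. Friction and masses are not known exactly. Their poses are not given: they have to be found in the camera images.
- cassette: reagent cassette, loose: upright white plastic box 30 mm (its x) by 56 mm (its y) by 54 mm tall (z), 0.07 to 0.14 kg, two flat grey discs on top (nothing to grip there). Origin: centre of its underside. It starts in the carrier, where only its two ends (the +y and -y faces, 56 mm apart) are free to the fingers. The bench between the carrier and the mixer is clear for standing it down.
- carrier: grey transport carrier, fixed to the bench: floor 10 mm above the bench; side walls 6 mm thick, 42 mm long, up to 70 mm above the bench along the cassette's long sides, 35 mm apart inside; open at both ends. Overall 56 mm (x) by 48 mm (y), so the cassette's ends overhang it by about 4 mm. Origin: centre of its underside; the cassette's long side lies along its y.
- mixer: white bench mixer, fixed, deck top 24 mm above the bench. Origin: on the bench under the lever's pivot. Cradle at +y of the pivot; fan-shaped deck at -x (166 mm radius) and -y (120 mm). On the fan a steel ring sector, 10 mm high, 75 to 100 mm from the pivot, has three notches 13 mm wide, 0.32 rad apart; towards -y its uncut top is the ledge where the lever is parked.
- cradle_floor (a point): centre of the cradle's floor (24 mm above the bench), 95 mm from the pivot; axes as the mixer's. The cassette stands here, long side along y, either way round, its top then 78 mm high. Cheeks 24 mm wide at both ends, 61 mm apart, to 51 mm above the floor, flared in the top 10 mm; lips 5 mm high along the long sides, 35 mm apart. Only the long sides are open to the fingers.
- lever_pivot (a point): point on the lever's vertical pivot axis, at deck-top height (24 mm above the bench). The hub on it is 32 mm wide and reaches 96 mm (parked 105 mm) above the bench.
- lever_knob (a point): centre of the black ball (28 mm diameter) on the lever's upright stem, 105 mm from the pivot axis; 105 mm above the bench with the lever down in a notch, 113 mm when parked. Pinch it from above; the ball spins freely on its stem. The lever's wire guard hoop (83 to 89 mm above the bench, within 98 mm of the pivot) lies a quarter turn clockwise of the knob. The lever's bar is at 44 to 52 mm.
- lever_swing (a joint): turn of the lever about its vertical pivot, rad, anticlockwise from above positive; 0 = knob towards the mixer's -x (middle notch). Notches at -0.32, 0 and +0.32; parked on the ledge at 1.3 to 1.6; stops at -0.42 and 1.70. Light friction only (about 1 N at the knob); it stays where it is left.
- lever_lift (a joint): rise of the whole lever along its pivot, m: 0 = fully down in a notch, 0.0085 = resting on the ledge or a tooth, 0.020 = top stop. Spring and weight push it down with about 5 N, so it drops when let go. It must be raised above 0.009 to pass a tooth; its rounded tongue finds the notch if let go within about 3 mm of it.
- stud: upright steel stud, 8 mm diameter, 18 mm tall, on the rim of the mixer's deck, 150 mm from the pivot, in line with the marked notch (pivot, knob and stud lie in one straight line, seen from above, when the lever is in it). It may be beside any of the three notches; the other two have only flat screw heads. Origin: its foot on the deck.
- control_bottle: bystander: brown screw-capped bottle, 34 mm diameter, 62 mm tall, origin centre of its underside
- beaker: bystander: small beaker, 56 mm diameter, 69 mm tall, origin centre of its underside
- bench_timer: bystander: flat white timer 66 by 66 by 18 mm, origin centre of its underside

How it is judged:
On the way, in this order (a step that is already met when the one before it is completed fails the run):
1. the cassette stands upright on the open bench, let go (height (world z) of cassette below 0.004 m and angle between cassette's own z axis and vertical below 0.1 rad and contact force between the fingers and cassette below 0.05 N and linear speed of cassette below 0.02 m/s), for 0.2 s.
2. the cassette is seated in the cradle, let go, with the lever still parked (horizontal distance between cassette and cradle_floor below 0.006 m and z of cassette in the frame of cradle_floor below 0.003 m and angle between cassette's own z axis and vertical below 0.06 rad and contact force between the fingers and cassette below 0.05 N and value of joint lever_swing above 1 rad), for 0.2 s.
At the end, for the whole second after the job is handed in: The cassette rests on the cradle's floor (within 6 mm of the centre, under 3 mm off the floor, upright within 0.06 rad, long side within 0.25 rad of the cradle's); the lever is fully down (lift under 2 mm) in the notch beside the upright stud (knob within 49 mm of the stud; 45 mm in line) (horizontal distance between cassette and cradle_floor below 0.006 m and z of cassette in the frame of cradle_floor below 0.003 m and angle between cassette's own z axis and vertical below 0.06 rad and angle between the y axis of cassette and the y axis of cradle_floor, either way round below 0.25 rad and linear speed of cassette below 0.02 m/s and value of joint lever_lift below 0.002 m and horizontal distance between lever_knob and stud below 0.049 m); the robot touches nothing.
It fails at once if the cassette is tipped over (more than 0.6 rad) (angle between cassette's own z axis and vertical above 0.6 rad).
It fails at once if the bottle, the beaker or the timer is moved by more than 30 mm (distance of any of control_bottle, beaker, bench_timer from where it was at the start of the episode above 0.03 m).
It also fails if it takes over 61 s, if anything falls off the work surface, if the arm or the gripper's body presses on something with over 40 N, if the wrist force passes 120 N, or if a joint passes its speed limit or range.

## Working session

There is one attempt and no reset: what is moved stays moved. The work goes in short steps, Python scripts to look and compute and a tool call to move; the robot and the scene stay as the last step left them, time stands still between calls to the robot, and variables do not carry over. Pictures are saved under pics/ and viewed, about 8 in all and at most 12, crops included, and the job is handed in when it is done.

Besides the shell and the picture viewer there is one more tool, called as name(argument=value, ...) on one line, values as JSON. arm_command: Moves the arm, as the interface text tells. Its arguments: {"type":"object","properties":{"delta_pos":{"type":"array","items":{"type":"array","items":{"type":"number"}}},"rotation":{"type":"array","items":{"type":"array","items":{"type":"number"}}},"gripper":{"type":"number"},"grip_force":{"type":"number"}},"required":["delta_pos","rotation"]}

```bash
mkdir -p pics; python3 - <<'E'
from workcell import monitor, optics, bot
import cv2, numpy as np
s=monitor.observe(); print({k:np.round(v,3).tolist() for k,v in s.items()})
for n in("scene","top"):
    f=optics.grab_frame(n); cv2.imwrite(f"pics/{n}0.png",f[:,:,::-1])
    print(n,{k:np.round(v,4).tolist() for k,v in optics.camera_params(n).items()})
E
```

```text
{'clock': 0.0, 'qpos': [-1.199, 0.522, -0.036, 1.6, 0.021, 1.021, -0.113], 'qd': [-0.0, 0.001, -0.001, 0.001, 0.001, -0.003, 0.001], 'joint_efforts': [0.0, -92.711, 1.98, -36.995, 0.018, 0.008, -0.0], 'position': [0.267, 0.565, 0.245], 'tool_rot': [-1.486, 1.57, -1.928], 'force': [-0.305, 0.488, -0.16], 'moment': [0.04, 0.024, -0.007], 'grip_width': 0.086}
scene {'fx': 392.9363, 'fy': 392.9363, 'cx': 276.0291, 'cy': 214.5989, 'dist_coeffs': [0.0288, 0.0, 0.0, 0.0, 0.0], 'origin': [-0.0277, -0.7633, 0.6642], 'rotation': [-2.0839, -0.0041, -0.5989]}
top {'fx': 473.9535, 'fy': 473.9535, 'cx': 276.8794, 'cy': 206.0132, 'dist_coeffs': [-0.0521, 0.0, 0.0, 0.0, 0.0], 'origin': [0.3998, 0.084, 1.3789], 'rotation': [-3.0016, 0.0138, -1.5811]}
```

View pics/top0.png

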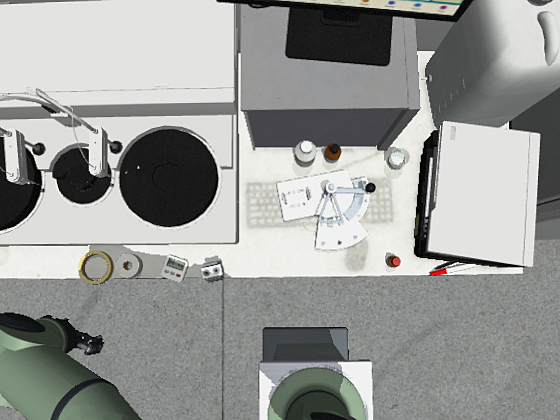

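View pics/scene0.png

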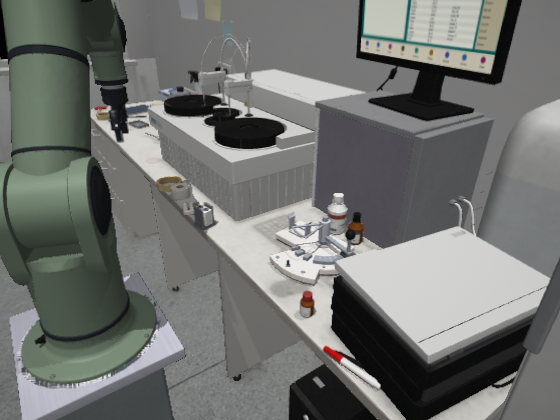

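The top view shows the carrier with the cassette near (211,268), the mixer with its pivot near (328,188), the knob at (370,188) and the fan below it. I'll zoom in on these.

```bash
cat > h.py <<'E'
import cv2, numpy as np
from scipy.spatial.transform import Rotation as R
from workcell import monitor, optics, bot
def ray(n,uv,P=None):
    P=P or optics.camera_params(n); K=np.array([[P['fx'],0,P['cx']],[0,P['fy'],P['cy']],[0,0,1.]])
    p=cv2.undistortPoints(np.array(uv,float).reshape(-1,1,2),K,np.array(P['dist_coeffs'],float))[:,0]
    rot=R.from_euler('xyz',P['rotation']) if np.size(P['rotation'])==3 else R.from_matrix(P['rotation'])
    return np.array(P['origin']),rot.apply(np.c_[p,np.ones(len(p))])
def at(n,uv,z,P=None):
    o,d=ray(n,uv,P); return o+d*((z-o[2])/d[:,2])[:,None]
def proj(n,X,P=None):
    P=P or optics.camera_params(n); K=np.array([[P['fx'],0,P['cx']],[0,P['fy'],P['cy']],[0,0,1.]])
    Ri=R.from_euler('xyz',P['rotation']).inv()
    return cv2.projectPoints(np.array(X,float).reshape(-1,3),Ri.as_matrix(),Ri.apply(-np.array(P['origin'])),K,np.array(P['dist_coeffs'],float))[0][:,0]
def crop(img,x,y,w,h,s):
    return cv2.resize(img[y:y+h,x:x+w],None,fx=s,fy=s,interpolation=cv2.INTER_CUBIC)
E
python3 - <<'E'
from h import *
t=cv2.imread('pics/top0.png'); s=cv2.imread('pics/scene0.png')
a=crop(t,265,165,115,90,7)[:, :800]   # 
cv2.imwrite('pics/c1.png',cv2.resize(crop(t,265,160,114,85,7),(798,595)))
b=np.hstack([crop(t,190,245,50,40,8),crop(s,180,190,50,40,8)]); c=crop(s,260,190,110,100,0)if 0 else crop(s,262,195,112,78,7)[:280*2,:800]
cv2.imwrite('pics/c2.png',np.vstack([b,cv2.resize(crop(s,262,205,120,42,1),(800,280),interpolation=cv2.INTER_CUBIC)]))
print(at('top',[[211,268],[328,188],[370,188],[300,400]],0.06))
E
```

```text
[[ 0.41464617  0.28466294  0.06      ]
 [ 0.6354172  -0.04448095  0.06      ]
 [ 0.63397834 -0.16311122  0.06      ]
 [ 0.06038072  0.04383346  0.06      ]]
```

View pics/c1.png

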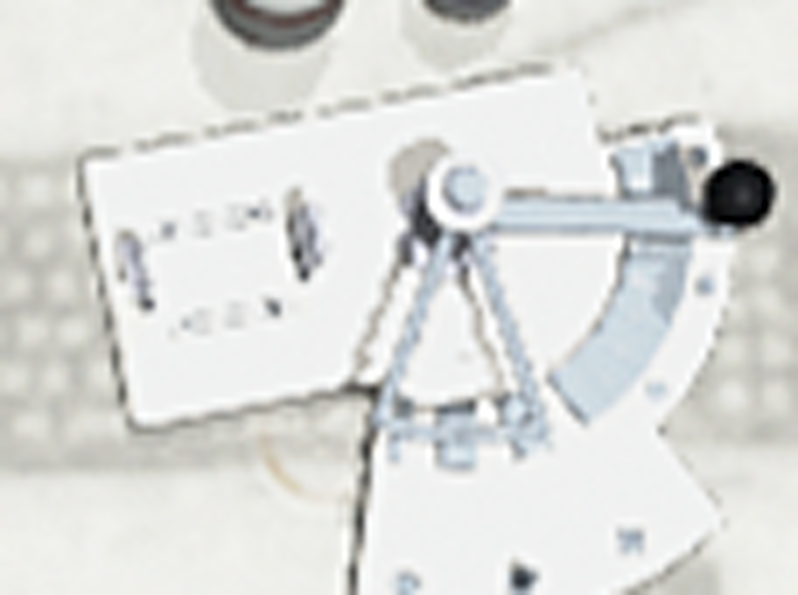

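View pics/c2.png

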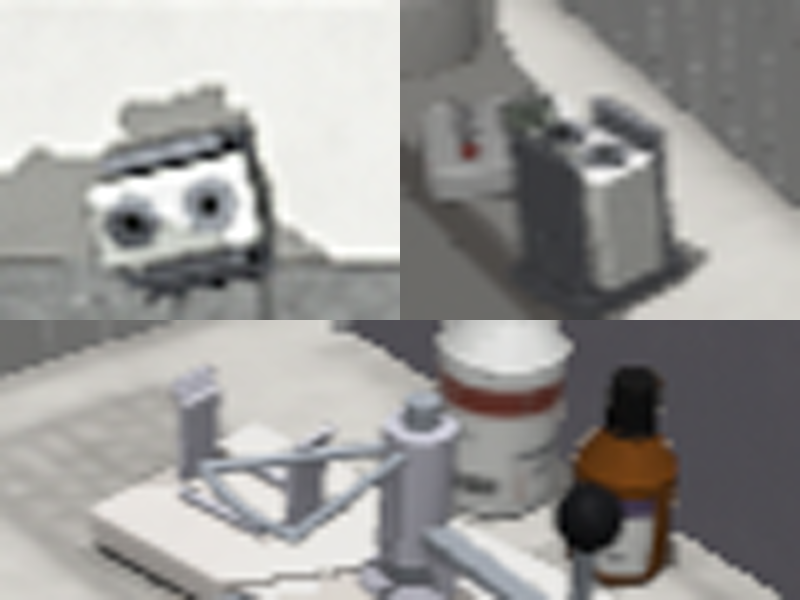

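The carrier crop shows the cassette's discs at (206.3,272.8) and (216.3,270.4). In the mixer crop the stud is dark at about (339.6,242.6) and sits between two screw heads, so it looks like the middle notch. I'll compute positions next.

```bash
cat >> h.py <<'E'
def pose():
    s=monitor.observe(); return np.array(s['position']),R.from_euler('xyz',s['tool_rot']),s
def psi_of(r): y=r.apply([0,1,0]); return np.arctan2(y[1],y[0])
def down(psi):
    c,s=np.cos(psi),np.sin(psi); return R.from_matrix(np.array([[0,0,-1],[c,s,0],[s,-c,0]]).T)
def plan(p,psi,n=None,start=None):
    """rows from the present pose to TCP p, jaws along psi (mod pi if nearest)"""
    p0,r0=(start or pose()[:2]); r1=down(psi); p=np.array(p,float)
    rv=(r0.inv()*r1).as_rotvec(); a=np.linalg.norm(rv)
    n=n or int(max(np.ceil(np.linalg.norm(p-p0)/.028),np.ceil(a/np.radians(5.8)),1))
    D=[];W=[];q,r=p0,r0
    step=(p-p0)/n
    for i in range(n):
        D.append(np.round(r.inv().apply(p0+step*(i+1)-q)/.03,2).tolist()); w=np.round(rv/n/np.radians(6),2)
        W.append(w.tolist()); q=q+r.apply(np.array(D[-1])*.03); r=r*R.from_rotvec(w*np.radians(6))
    for i in range(0,n,10): print('delta_pos',D[i:i+10],'\nrotation',W[i:i+10])
    return q,r
E
python3 - <<'E'
from h import *
p,r,s=pose(); print('psi',psi_of(r),r.as_matrix().round(2).tolist())
f=lambda L:np.array(L)/7+[265,160]; g=lambda L:np.array(L)/8+[190,245]
c=at('top',g([[130,222],[210,203]]),.064); d=c[0]-c[1]; print('cas',c.mean(0),np.linalg.norm(d),'yaw',np.arctan2(-d[0],d[1]))
hub=at('top',f([[466,187]]),.105)[0]; kn=at('top',f([[740,193]]),.113)[0]
st=at('top',f([[522,580],[407,585],[630,540]]),.026)
cr=at('top',f([[217,268]]),.026)[0]
print('hub',hub,'knob',kn,np.linalg.norm((kn-hub)[:2]),'stud',st,np.linalg.norm((st-hub)[:,:2],axis=1),'cr',cr,np.linalg.norm((cr-hub)[:2]))
a=lambda v:np.arctan2(v[1],v[0]); print('angs knob',a(kn-hub),[a(x-hub) for x in st],'cr',a(cr-hub))
cc=c.mean(0); plan([cc[0],cc[1],.20],1.57+.23)
E
```

```text
psi 1.1289436600761096 [[-0.0, 0.43, 0.9], [-0.0, 0.9, -0.43], [-1.0, -0.0, 0.0]]
cas [0.40482828 0.28329228 0.064     ] 0.028357593156751928 yaw 0.22312942085479617
hub [ 0.63081982 -0.0499287   0.105     ] knob [ 0.62572465 -0.15516413  0.113     ] 0.10535870175760743 stud [[ 0.48239683 -0.07678972  0.026     ]
 [ 0.48092685 -0.02992812  0.026     ]
 [ 0.4981545  -0.12129606  0.026     ]] [0.15083401 0.15122145 0.15064325] cr [0.61248099 0.04534393 0.026     ] 0.09702158280174378
angs knob -1.6191754109616048 [np.float64(-2.962554333241857), np.float64(3.008943788200863), np.float64(-2.6480476689089434)] cr 1.7609584314734787
delta_pos [[0.13, -0.54, 0.68], [0.12, -0.58, 0.65], [0.13, -0.62, 0.61], [0.12, -0.65, 0.58], [0.13, -0.68, 0.55], [0.12, -0.7, 0.5], [0.13, -0.74, 0.47], [0.12, -0.76, 0.42], [0.13, -0.78, 0.38], [0.12, -0.81, 0.34]] 
rotation [[-0.53, -0.0, 0.0], [-0.53, -0.0, 0.0], [-0.53, -0.0, 0.0], [-0.53, -0.0, 0.0], [-0.53, -0.0, 0.0], [-0.53, -0.0, 0.0], [-0.53, -0.0, 0.0], [-0.53, -0.0, 0.0], [-0.53, -0.0, 0.0], [-0.53, -0.0, 0.0]]
delta_pos [[0.13, -0.82, 0.29], [0.12, -0.83, 0.25]] 
rotation [[-0.53, -0.0, 0.0], [-0.53, -0.0, 0.0]]
```

Checks agree: knob radius 105 mm, stud 151 mm, cradle 97 mm and parked swing about 1.34. The three rim marks fit the notch angles, so the middle notch (swing 0) is the marked one.

arm_command(delta_pos=[[0.13, -0.54, 0.68], [0.12, -0.58, 0.65], [0.13, -0.62, 0.61], [0.12, -0.65, 0.58], [0.13, -0.68, 0.55], [0.12, -0.7, 0.5], [0.13, -0.74, 0.47], [0.12, -0.76, 0.42], [0.13, -0.78, 0.38], [0.12, -0.81, 0.34]], rotation=[[-0.53, 0, 0], [-0.53, 0, 0], [-0.53, 0, 0], [-0.53, 0, 0], [-0.53, 0, 0], [-0.53, 0, 0], [-0.53, 0, 0], [-0.53, 0, 0], [-0.53, 0, 0], [-0.53, 0, 0]], gripper=-1, grip_force=30)

```text
clock: 1.1
position: [0.3846, 0.3242, 0.2035]
tool_rot: [-2.478, 1.566, -2.338]
force: [0.3, 0.4, 0.7]
grip_width: 0.0856
```

```bash
python3 - <<'E'
from h import *
p,r,s=pose(); print(p,psi_of(r))
plan([.405,.283,.20],1.57+.223)
E
```

```text
[0.38461163 0.32417697 0.20347323] 1.7117088019531241
delta_pos [[0.06, -0.73, 0.24], [0.06, -0.73, 0.21]] 
rotation [[-0.39, -0.02, 0.01], [-0.39, -0.02, 0.01]]
```

Tracking is good.

arm_command(delta_pos=[[0.06, -0.73, 0.24], [0.06, -0.73, 0.21], [0, 0, 0]], rotation=[[-0.39, -0.02, 0.01], [-0.39, -0.02, 0.01], [0, 0, 0]])

```text
clock: 1.4
position: [0.4068, 0.2776, 0.1988]
tool_rot: [-2.061, 1.567, -1.837]
force: [1.1, -0.6, -0.6]
grip_width: 0.0854
```

```bash
python3 - <<'E'
from h import *
p,r,s=pose(); print(p,psi_of(r)); P=optics.camera_params('wrist')
f=optics.grab_frame('wrist'); cv2.imwrite('pics/w1.png',f[:,:,::-1])
import json; json.dump({k:np.array(v).tolist() for k,v in P.items()},open('w1.json','w')); print(P)
E
```

```text
[0.40677888 0.27757529 0.19884361] 1.7946788416805715
{'fx': 317.9621127905513, 'fy': 317.9621127905513, 'cx': 274.8284570526121, 'cy': 208.56558536399766, 'dist_coeffs': array([-0.00918999,  0.        ,  0.        ,  0.        ,  0.        ]), 'origin': array([0.34345508, 0.26487277, 0.32775384]), 'rotation': array([2.88088848, 0.0036278 , 1.79517102])}
```

View pics/w1.png

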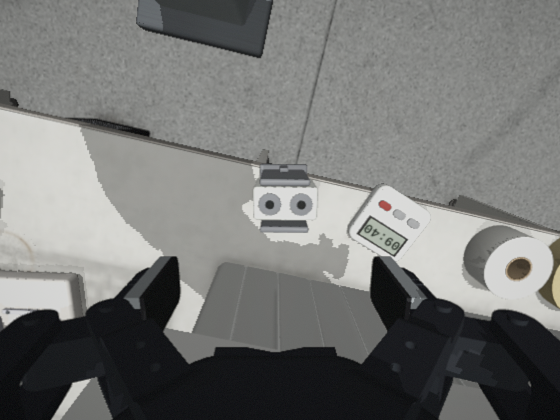

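Wrist view: the cassette's discs are at about (269,204.5) and (301.5,205). The top face spans columns 253–317 and rows 186–222, with the timer clear on the right.

```bash
python3 - <<'E'
from h import *
import json
P=json.load(open('w1.json'))
img=cv2.imread('pics/w1.png'); g=img[150:260,230:345].min(2)
dk=cv2.HoughCircles(cv2.resize(g,None,fx=4,fy=4),cv2.HOUGH_GRADIENT,1,80,param1=100,param2=25,minRadius=25,maxRadius=60)
print(dk/4+np.array([230,150,0]) if dk is not None else None)
c=at('wrist',[[269,204.5],[301.5,205],[253,204],[317.3,205],[285,187],[285,221.5]],.064,P)
print(c.round(4)); d=c[0]-c[1]; print('y yaw',np.arctan2(d[1],d[0])%np.pi, np.linalg.norm(d), np.linalg.norm(c[2]-c[3]),np.linalg.norm(c[4]-c[5]))
E
```

```text
[[[301.625 202.125   9.375]]]
[[0.4099 0.2739 0.064 ]
 [0.4041 0.3011 0.064 ]
 [0.4125 0.2605 0.064 ]
 [0.4011 0.3143 0.064 ]
 [0.392  0.2838 0.064 ]
 [0.4216 0.2908 0.064 ]]
y yaw 1.7802296224663192 0.027814890244857112 0.055023285135930716 0.030439090502171372
```

```bash
python3 - <<'E'
from h import *
plan([.4065,.2865,.13],1.783)
plan([.4065,.2865,.04],1.783,4,([.4065,.2865,.13],down(1.783)))
E
```

```text
delta_pos [[0.77, 0.08, 0.02], [0.76, 0.08, 0.03], [0.77, 0.08, 0.02]] 
rotation [[0.04, -0.01, 0.01], [0.04, -0.01, 0.01], [0.04, -0.01, 0.01]]
delta_pos [[0.75, 0.0, 0.0], [0.75, 0.0, 0.0], [0.75, 0.0, 0.0], [0.75, 0.0, 0.0]] 
rotation [[0.0, 0.0, 0.0], [0.0, 0.0, 0.0], [0.0, 0.0, 0.0], [0.0, 0.0, 0.0]]
```

arm_command(delta_pos=[[0.77, 0.08, 0.02], [0.76, 0.08, 0.03], [0.77, 0.08, 0.02], [0, 0, 0]], rotation=[[0.04, -0.01, 0.01], [0.04, -0.01, 0.01], [0.04, -0.01, 0.01], [0, 0, 0]])

```text
clock: 1.85
position: [0.4058, 0.29, 0.1286]
tool_rot: [0.796, 1.566, 1.006]
force: [-1.2, 0.6, 0.3]
grip_width: 0.0856
```

```bash
python3 - <<'E'
from h import *
p,r,s=pose(); print(p,psi_of(r),r.apply([1,0,0]))
plan([.4065,.2865,.04],1.783)
E
```

```text
[0.40584211 0.28998525 0.12861466] 1.7810698629397774 [ 0.00243919  0.00385109 -0.99998961]
delta_pos [[0.74, -0.03, -0.0], [0.74, -0.03, -0.01], [0.74, -0.03, 0.0], [0.73, -0.03, 0.0]] 
rotation [[-0.0, 0.01, -0.01], [-0.0, 0.01, -0.01], [-0.0, 0.01, -0.01], [-0.0, 0.01, -0.01]]
```

arm_command(delta_pos=[[0.74, -0.03, 0], [0.74, -0.03, -0.01], [0.74, -0.03, 0], [0.6, -0.02, 0], [0.12, 0, 0], [0, 0, 0]], rotation=[[0, 0.01, -0.01], [0, 0.01, -0.01], [0, 0.01, -0.01], [0, 0.01, -0.01], [0, 0, 0], [0, 0, 0]])

```text
clock: 2.45
position: [0.4068, 0.2921, 0.0427]
tool_rot: [0.662, 1.568, 0.875]
force: [0.1, 0.3, -0.4]
grip_width: 0.0856
```

arm_command(delta_pos=[[0, 0, 0], [0, 0, 0], [0, 0, 0], [0, 0, 0], [0, 0, 0], [0, 0, 0]], rotation=[[0, 0, 0], [0, 0, 0], [0, 0, 0], [0, 0, 0], [0, 0, 0], [0, 0, 0]], gripper=1, grip_force=30)

```text
clock: 3.05
position: [0.4081, 0.2935, 0.0468]
tool_rot: [0.548, 1.563, 0.76]
force: [0.0, 0.5, -1.8]
grip_width: 0.0556
```

The grip measures 55.6 mm, so the cassette is held. Next I lift it straight up.

arm_command(delta_pos=[[-0.4, 0, 0], [-0.7, 0, 0], [-0.8, 0, 0], [-0.8, 0, 0], [-0.4, 0, 0], [0, 0, 0]], rotation=[[0, 0, 0], [0, 0, 0], [0, 0, 0], [0, 0, 0], [0, 0, 0], [0, 0, 0]])

```text
clock: 3.65
position: [0.407, 0.2927, 0.1466]
tool_rot: [0.56, 1.564, 0.773]
force: [-0.9, 0.3, -1.8]
grip_width: 0.0555
```

```bash
python3 - <<'E'
from h import *
p,r,s=pose(); print(p,psi_of(r),r.apply([1,0,0]),s['qpos'],s['force'],s['grip_width'])
plan([.46,.12,.10],1.755,8)
E
```

```text
[0.40702137 0.29266591 0.14659929] 1.7835719788924178 [ 0.00519134  0.00506666 -0.99997369] [-0.63483812  0.46815497 -0.13902912  2.01159348  0.10186984  0.66098702
  0.94442411] [-0.87671756  0.30653738 -1.7846581 ] 0.05545908037341451
delta_pos [[0.19, -0.75, 0.06], [0.19, -0.75, 0.07], [0.19, -0.75, 0.07], [0.2, -0.75, 0.07], [0.19, -0.75, 0.07], [0.19, -0.75, 0.07], [0.19, -0.75, 0.08], [0.19, -0.75, 0.08]] 
rotation [[0.03, 0.01, -0.0], [0.03, 0.01, -0.0], [0.03, 0.01, -0.0], [0.03, 0.01, -0.0], [0.03, 0.01, -0.0], [0.03, 0.01, -0.0], [0.03, 0.01, -0.0], [0.03, 0.01, -0.0]]
```

arm_command(delta_pos=[[0.1, -0.75, 0.06], [0.1, -0.75, 0.07], [0.19, -0.75, 0.07], [0.2, -0.75, 0.07], [0.25, -0.75, 0.07], [0.25, -0.75, 0.07], [0.25, -0.75, 0.08], [0.2, -0.75, 0.08], [0, 0, 0]], rotation=[[0.03, 0.01, 0], [0.03, 0.01, 0], [0.03, 0.01, 0], [0.03, 0.01, 0], [0.03, 0.01, 0], [0.03, 0.01, 0], [0.03, 0.01, 0], [0.03, 0.01, 0], [0, 0, 0]])

```text
clock: 4.55
position: [0.4597, 0.1137, 0.0965]
tool_rot: [2.37, 1.564, 2.559]
force: [-0.1, 0.7, -1.2]
grip_width: 0.0551
```

```bash
python3 - <<'E'
from h import *
p,r,s=pose(); print(p,psi_of(r),r.apply([1,0,0]),s['grip_width'])
plan([p[0],p[1],.042],1.755,4)
f=optics.grab_frame('scene'); cv2.imwrite('pics/s1.png',crop(f[:,:,::-1],170,150,200,150,4))
E
```

```text
[0.45974361 0.11366375 0.09652428] 1.7601400706371444 [-0.00550799  0.00362996 -0.99997824] 0.05514670867966978
delta_pos [[0.45, -0.0, 0.0], [0.46, -0.0, 0.0], [0.45, -0.0, 0.01], [0.46, -0.01, -0.0]] 
rotation [[0.01, -0.01, -0.01], [0.01, -0.01, -0.01], [0.01, -0.01, -0.01], [0.01, -0.01, -0.01]]
```

View pics/s1.png

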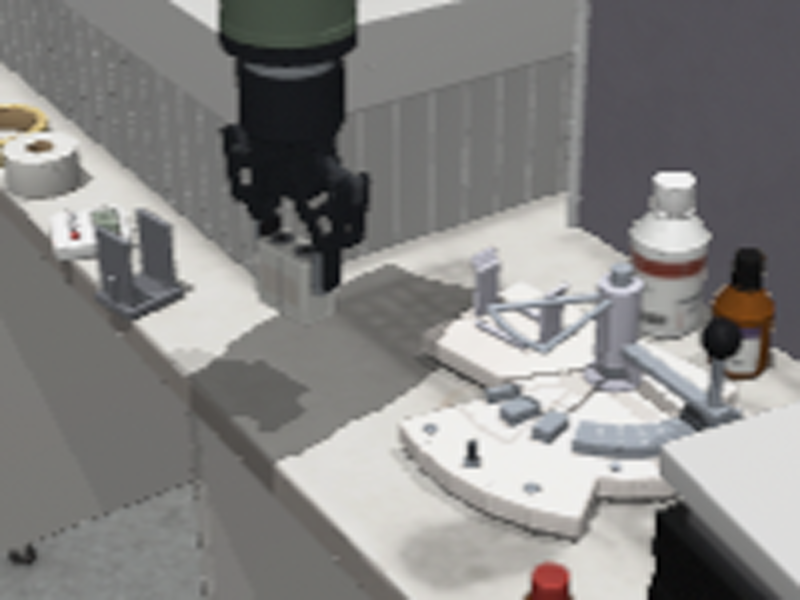

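The scene view shows the cassette hanging upright from the jaws, an empty carrier, and the stud at (472,452) between two flat screws, so the middle notch is confirmed. Next I lower it.

arm_command(delta_pos=[[0.45, 0, 0], [0.46, 0, 0], [0.45, 0, 0.01], [0.4, 0, 0], [0.06, 0, 0], [0.06, 0, 0], [0.06, 0, 0]], rotation=[[0.01, -0.01, -0.01], [0.01, -0.01, -0.01], [0.01, -0.01, -0.01], [0.01, -0.01, -0.01], [0, 0, 0], [0, 0, 0], [0, 0, 0]])

```text
clock: 5.3
position: [0.4587, 0.1208, 0.0377]
tool_rot: [1.222, 1.567, 1.414]
force: [0.2, 0.7, -0.4]
grip_width: 0.0554
```

arm_command(delta_pos=[[0.05, 0, 0], [0.05, 0, 0], [0.05, 0, 0], [0.05, 0, 0]], rotation=[[0, 0, 0], [0, 0, 0], [0, 0, 0], [0, 0, 0]])

```text
clock: 5.7
position: [0.4593, 0.1214, 0.0348]
tool_rot: [0.767, 1.565, 0.959]
force: [-14.7, -1.1, 56.9]
grip_width: 0.0559
```

Bench contact at z=0.0348. I'll ease off and then open.

arm_command(delta_pos=[[-0.02, 0, 0], [0, 0, 0]], rotation=[[0, 0, 0], [0, 0, 0]])

```text
clock: 5.9
position: [0.4598, 0.1215, 0.0365]
tool_rot: [0.612, 1.564, 0.803]
force: [0.6, -0.2, -1.2]
grip_width: 0.0558
```

arm_command(delta_pos=[[0, 0, 0], [0, 0, 0], [0, 0, 0], [0, 0, 0], [0, 0, 0]], rotation=[[0, 0, 0], [0, 0, 0], [0, 0, 0], [0, 0, 0], [0, 0, 0]], gripper=-1)

```text
clock: 6.4
position: [0.46, 0.1214, 0.0364]
tool_rot: [0.601, 1.564, 0.792]
force: [-0.0, -0.2, 0.3]
grip_width: 0.0856
```

```bash
python3 - <<'E'
from h import *
p,r,s=pose(); print(p,psi_of(r),r.apply([1,0,0]),s['force'],s['grip_width'],s['qpos'])
q=plan([p[0],p[1],.135],psi_of(r),4)
plan([p[0],p[1],.135],psi_of(r)-np.pi/2,None,q)
E
```

```text
[0.45998558 0.12140693 0.03637293] 1.76191475060901 [ 0.00488789  0.00495171 -0.99997579] [-0.02852302 -0.2119901   0.34871896] 0.08558747279346064 [-0.31104019  0.64565893 -0.0917177   2.12434288  0.14500795  0.37076633
  1.24259869]
delta_pos [[-0.82, 0.0, 0.0], [-0.82, 0.01, 0.01], [-0.83, -0.0, 0.0], [-0.82, -0.0, 0.0]] 
rotation [[-0.0, 0.01, -0.01], [-0.0, 0.01, -0.01], [-0.0, 0.01, -0.01], [-0.0, 0.01, -0.01]]
delta_pos [[0.0, -0.0, 0.0], [0.0, -0.0, 0.0], [0.0, -0.0, 0.0], [0.0, -0.0, 0.0], [0.0, -0.0, 0.0], [0.0, -0.0, 0.0], [0.0, 0.0, 0.0], [0.0, 0.0, 0.0], [0.0, 0.0, 0.0], [0.0, 0.0, 0.0]] 
rotation [[0.94, 0.0, -0.0], [0.94, 0.0, -0.0], [0.94, 0.0, -0.0], [0.94, 0.0, -0.0], [0.94, 0.0, -0.0], [0.94, 0.0, -0.0], [0.94, 0.0, -0.0], [0.94, 0.0, -0.0], [0.94, 0.0, -0.0], [0.94, 0.0, -0.0]]
delta_pos [[0.0, 0.0, 0.0], [0.0, 0.0, 0.0], [0.0, 0.0, 0.0], [0.0, 0.0, 0.0], [0.0, 0.0, 0.0], [0.0, 0.0, 0.0]] 
rotation [[0.94, 0.0, -0.0], [0.94, 0.0, -0.0], [0.94, 0.0, -0.0], [0.94, 0.0, -0.0], [0.94, 0.0, -0.0], [0.94, 0.0, -0.0]]
```

arm_command(delta_pos=[[-0.6, 0, 0], [-0.82, 0.01, 0.01], [-0.83, 0, 0], [-0.82, 0, 0], [0, 0, 0]], rotation=[[0, 0.01, -0.01], [0, 0.01, -0.01], [0, 0.01, -0.01], [0, 0.01, -0.01], [0, 0, 0]])

```text
clock: 6.9
position: [0.4591, 0.1214, 0.1308]
tool_rot: [-2.641, 1.569, -2.45]
force: [-0.9, 0.3, 0.1]
grip_width: 0.0853
```

```bash
python3 - <<'E'
from h import *
p,r,s=pose(); print(p,psi_of(r)); P=optics.camera_params('wrist')
f=optics.grab_frame('wrist'); cv2.imwrite('pics/w2.png',f[:,:,::-1]);cv2.imwrite('pics/t2.png',optics.grab_frame('top')[:,:,::-1])
import json; json.dump({k:np.array(v).tolist() for k,v in P.items()},open('w2.json','w'))
X=[.46,.1214,.054];print(proj('wrist',X,P))
E
```

```text
[0.45914598 0.12135634 0.13083387] 1.762191251200451
[[272.91937978 223.60712956]]
```

View pics/w2.png

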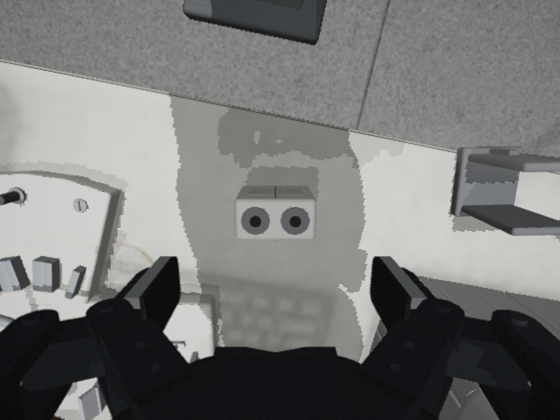

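The cassette stands upright on the bench, with its discs at (256,221) and (295.5,221). That is within about 2 mm of the predicted (273,224), and it is centred between the jaws. Next I turn the grip by 90°.

arm_command(delta_pos=[[0, 0, 0.03], [0, 0, 0], [0, 0, 0], [0, 0, 0], [0, 0, 0], [0, 0, 0], [0, 0, 0], [0, 0, 0], [0, 0, 0], [0, 0, 0]], rotation=[[0.94, 0, 0], [0.94, 0, 0], [0.94, 0, 0], [0.94, 0, 0], [0.94, 0, 0], [0.94, 0, 0], [0.94, 0, 0], [0.94, 0, 0], [0.94, 0, 0], [0.94, 0, 0]])

```text
clock: 8.0
position: [0.4543, 0.1186, 0.1181]
tool_rot: [-1.805, 1.551, -2.636]
force: [0.5, 0.1, 0.1]
grip_width: 0.0856
```

```bash
python3 - <<'E'
from h import *
p,r,s=pose(); print(p,psi_of(r),r.apply([1,0,0]))
plan([.46,.1214,.13],.191)
E
```

```text
[0.45426443 0.11863805 0.11813579] 0.7403320482810177 [-0.01773084 -0.00981604 -0.99979461]
delta_pos [[-0.07, 0.03, 0.01], [-0.06, 0.04, 0.01], [-0.07, 0.03, 0.0], [-0.07, 0.03, 0.0], [-0.06, 0.04, -0.0], [-0.07, 0.03, -0.01]] 
rotation [[0.87, 0.0, 0.03], [0.87, 0.0, 0.03], [0.87, 0.0, 0.03], [0.87, 0.0, 0.03], [0.87, 0.0, 0.03], [0.87, 0.0, 0.03]]
```

arm_command(delta_pos=[[-0.12, 0.03, 0.01], [-0.11, 0.04, 0.01], [-0.11, 0.03, 0], [-0.1, 0.03, 0], [-0.1, 0.04, 0], [-0.1, 0.03, -0.01], [0, 0, 0], [0, 0, 0]], rotation=[[0.87, 0, 0.03], [0.87, 0, 0.03], [0.87, 0, 0.03], [0.87, 0, 0.03], [0.87, 0, 0.03], [0.87, 0, 0.03], [0, 0, 0], [0, 0, 0]])

```text
clock: 8.8
position: [0.4564, 0.1193, 0.1296]
tool_rot: [-0.915, 1.555, -2.314]
force: [0.1, 0.2, -0.5]
grip_width: 0.0855
```

```bash
python3 - <<'E'
from h import *
p,r,s=pose(); print(p,psi_of(r),r.apply([1,0,0]))
plan([.46,.1214,.08],.191,3)
E
```

```text
[0.45642372 0.11931207 0.12957807] 0.17138847043536576 [-0.01096471 -0.011923   -0.9998688 ]
delta_pos [[0.55, 0.05, -0.02], [0.55, 0.05, -0.02], [0.55, 0.04, -0.02]] 
rotation [[-0.06, 0.03, 0.04], [-0.06, 0.03, 0.04], [-0.06, 0.03, 0.04]]
```

arm_command(delta_pos=[[0.55, 0.05, -0.02], [0.55, 0.05, -0.02], [0.55, 0.04, -0.02], [0, 0, 0]], rotation=[[-0.06, 0.03, 0.04], [-0.06, 0.03, 0.04], [-0.06, 0.03, 0.04], [0, 0, 0]])

```text
clock: 9.2
position: [0.4593, 0.1212, 0.0768]
tool_rot: [-1.149, 1.569, -2.518]
force: [0.6, 0.1, 0.4]
grip_width: 0.0853
```

```bash
python3 - <<'E'
from h import *
p,r,s=pose(); print(p,psi_of(r),r.apply([1,0,0]))
plan([.46,.1214,.035],.191,3)
E
```

```text
[0.45927607 0.12119877 0.07683525] 0.20202113688517573 [-0.00155133 -0.00111625 -0.99999817]
delta_pos [[0.46, 0.01, -0.0], [0.47, 0.01, -0.0], [0.46, 0.01, -0.0]] 
rotation [[0.04, 0.0, 0.01], [0.04, 0.0, 0.01], [0.04, 0.0, 0.01]]
```

arm_command(delta_pos=[[0.46, 0.01, 0], [0.45, 0.01, 0], [0.44, 0.01, 0], [0, 0, 0]], rotation=[[0.04, 0, 0.01], [0.04, 0, 0.01], [0.04, 0, 0.01], [0, 0, 0]])

```text
clock: 9.6
position: [0.4602, 0.1209, 0.0361]
tool_rot: [0.415, 1.57, -0.962]
force: [0.1, 0.6, 0.5]
grip_width: 0.0854
```

arm_command(delta_pos=[[0, 0, 0], [0, 0, 0], [0, 0, 0], [0, 0, 0], [0, 0, 0], [0, 0, 0], [0, 0, 0], [0, 0, 0]], rotation=[[0, 0, 0], [0, 0, 0], [0, 0, 0], [0, 0, 0], [0, 0, 0], [0, 0, 0], [0, 0, 0], [0, 0, 0]], gripper=1, grip_force=30)

```text
clock: 10.4
position: [0.4611, 0.1211, 0.039]
tool_rot: [1.324, 1.568, -0.05]
force: [0.1, 0.2, -1.3]
grip_width: 0.0295
```

```bash
python3 - <<'E'
from h import *
p,r,s=pose(); print(p,psi_of(r),r.apply([1,0,0]),s['grip_width'],s['force'])
# mixer frame: fit from the top picture with all points
f=lambda L:np.array(L)/7+[265,160]
pts=np.vstack([at('top',f([[466,187]]),.105),at('top',f([[522,580],[407,585],[630,540]]),.026),at('top',f([[217,268]]),.024)])[:,:2]
a=np.array([0,.32,-.32]); 
m=[[0,0],[-.15,0],None,None,[0,.095]]
for i,t in ((2,-.32),(3,.32)): m[i]=[-.15*np.cos(t),-.15*np.sin(t)]
m=np.array(m); mc,pc=m.mean(0),pts.mean(0); H=(m-mc).T@(pts-pc); yaw=np.arctan2(H[0,1]-H[1,0],H[0,0]+H[1,1])
Rm=np.array([[np.cos(yaw),-np.sin(yaw)],[np.sin(yaw),np.cos(yaw)]]); t=pc-Rm@mc
print('yaw',yaw,'pivot',t,'cradle',Rm@[0,.095]+t,'res mm',((m@Rm.T+t-pts)*1e3).round(1).tolist())
# bias of top at known cassette position
print(proj('top',[.46,.1214,.054]))
plan([p[0],p[1],.13],.191,4)
E
```

```text
[0.46107085 0.12112123 0.03897027] 0.1967973152667177 [ 2.62073962e-03 -1.30564915e-04 -9.99996557e-01] 0.029476782869553266 [ 0.11471462  0.22995622 -1.25975819]
yaw 0.18463396354245618 pivot [ 0.62998303 -0.04924462] cradle [0.61254229 0.04414072] res mm [[-0.8, 0.7], [0.1, 0.0], [0.4, 0.9], [0.5, -0.5], [-0.3, -1.1]]
[[269.83396555 251.09045228]]
delta_pos [[-0.76, 0.0, 0.0], [-0.76, 0.0, 0.0], [-0.76, 0.0, 0.0], [-0.75, 0.0, 0.0]] 
rotation [[0.01, 0.0, -0.01], [0.01, 0.0, -0.01], [0.01, 0.0, -0.01], [0.01, 0.0, -0.01]]
```

The grip measures 29.5 mm. The mixer fit has residuals of at most 1.1 mm: cradle at (0.6125, 0.0441), yaw 0.185. I'll lift the cassette and take a wrist picture near the cradle for a check.

arm_command(delta_pos=[[-0.5, 0, 0], [-0.76, 0, 0], [-0.8, 0.1, 0], [-0.8, 0.3, 0.1], [-0.5, 0.6, 0.3], [-0.3, 0.6, 0.3], [0, 0.4, 0.2], [0, 0, 0], [0, 0, 0]], rotation=[[0.01, 0, -0.01], [0.01, 0, -0.01], [0.01, 0, -0.01], [0.01, 0, -0.01], [0, 0, 0], [0, 0, 0], [0, 0, 0], [0, 0, 0], [0, 0, 0]])

```text
clock: 11.3
position: [0.5256, 0.1054, 0.1525]
tool_rot: [-1.331, 1.566, -2.709]
force: [-0.0, -0.6, -1.3]
grip_width: 0.0295
```

```bash
python3 - <<'E'
from h import *
p,r,s=pose(); print(p,psi_of(r),r.apply([1,0,0]),s['grip_width']); P=optics.camera_params('wrist')
f=optics.grab_frame('wrist'); im=f[:,:,::-1].copy(); cv2.imwrite('pics/w3raw.png',im)
import json; json.dump({k:np.array(v).tolist() for k,v in P.items()},open('w3.json','w'))
y=.185; Rm=R.from_euler('z',y)
def mx(L): return Rm.apply(np.array(L,float))+[.63,-.0492,0]
X=mx([[sx*.012,.095+sy*.0305,.075] for sx in(-1,1) for sy in(-1,1)]+[[sx*.0175,.095+sy*.018,.029] for sx in(-1,1) for sy in(-1,1)]+[[-.15,0,.024],[-.15*np.cos(.32),.15*np.sin(.32),.024]])
for (u,v) in proj('wrist',X,P): cv2.circle(im,(int(round(u)),int(round(v))),1,(0,0,255),-1)
top=p+np.array([0,0,.054-.039]); hw=r.apply([[0,0,-.0140],[0,0,.0140]])+top
for (u,v) in proj('wrist',hw,P): cv2.circle(im,(int(round(u)),int(round(v))),1,(0,255,0),-1)
print(proj('wrist',np.vstack([X,hw]),P).round(1).tolist())
cv2.imwrite('pics/w3.png',cv2.resize(im,(800,600),interpolation=cv2.INTER_CUBIC))
E
```

```text
[0.52562536 0.10541289 0.15247006] 0.1929838668705981 [-0.00443996 -0.00204873 -0.99998804] 0.029480846702735663
[[353.9, 357.1], [360.3, 285.8], [385.0, 357.3], [393.6, 286.1], [336.9, 309.0], [339.4, 272.4], [375.8, 309.3], [379.6, 272.8], [195.9, 373.8], [201.1, 332.5], [272.7, 263.8], [272.8, 326.2]]
```

View pics/w3.png

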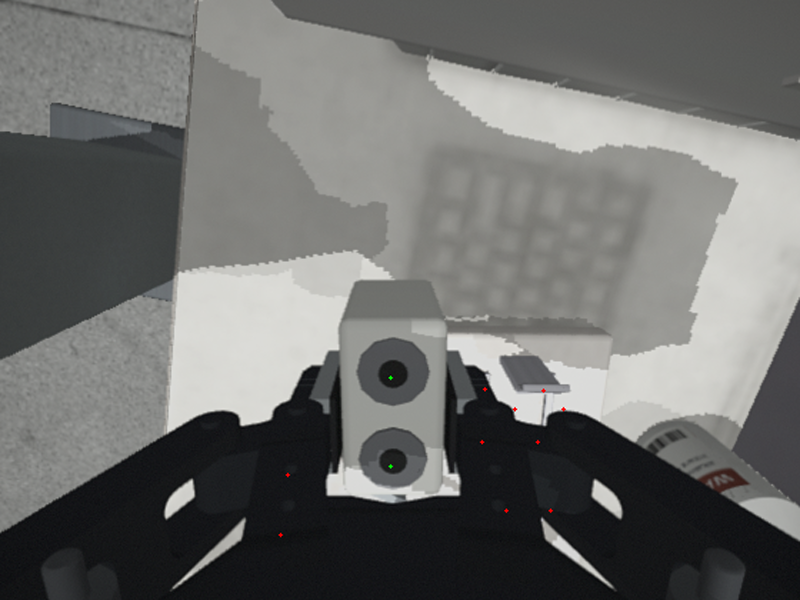

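The wrist view shows the held cassette's discs at 800-scale (393,373) and (393,459), a consistent camera offset of about +3,-5 px. The cradle's +y cheek top at (520–568,390) matches the prediction to about 1 mm after that offset. Moving over the cradle.

```bash
python3 - <<'E'
from h import *
plan([.613,.0446,.147],.185,5)
E
```

```text
delta_pos [[0.03, 0.49, 0.51], [0.04, 0.5, 0.51], [0.03, 0.5, 0.51], [0.04, 0.5, 0.5], [0.04, 0.49, 0.51]] 
rotation [[0.02, 0.0, 0.01], [0.02, 0.0, 0.01], [0.02, 0.0, 0.01], [0.02, 0.0, 0.01], [0.02, 0.0, 0.01]]
```

arm_command(delta_pos=[[0.03, 0.49, 0.51], [0.04, 0.5, 0.51], [0.03, 0.5, 0.51], [0.04, 0.5, 0.5], [0.04, 0.49, 0.51], [0, 0, 0], [0, 0, 0]], rotation=[[0.02, 0, 0.01], [0.02, 0, 0.01], [0.02, 0, 0.01], [0.02, 0, 0.01], [0.02, 0, 0.01], [0, 0, 0], [0, 0, 0]])

```text
clock: 12.05
position: [0.6098, 0.0457, 0.1438]
tool_rot: [-1.672, 1.564, -3.056]
force: [-1.0, -0.3, -1.0]
grip_width: 0.0295
```

```bash
python3 - <<'E'
from h import *
p,r,s=pose(); print(p,psi_of(r),r.apply([1,0,0]),s['grip_width'],s['force'])
plan([.613,.0446,.125],.185,2)
E
```

```text
[0.60980151 0.04565214 0.14381022] 0.1865587186184582 [-6.89284098e-03 -5.90726572e-04 -9.99976070e-01] 0.029461198105851807 [-0.97155065 -0.30518305 -1.01355392]
delta_pos [[0.31, 0.05, 0.03], [0.32, 0.05, 0.02]] 
rotation [[0.01, -0.0, 0.03], [0.01, -0.0, 0.03]]
```

arm_command(delta_pos=[[0.31, 0.06, 0.03], [0.25, 0.06, 0.02], [0, 0, 0], [0, 0, 0]], rotation=[[0.01, 0, 0.03], [0.01, 0, 0.03], [0, 0, 0], [0, 0, 0]])

```text
clock: 12.45
position: [0.6115, 0.0469, 0.1248]
tool_rot: [-2.231, 1.568, 2.668]
force: [0.3, -0.3, -0.5]
grip_width: 0.0294
```

```bash
python3 - <<'E'
from h import *
p,r,s=pose(); print(p,psi_of(r),r.apply([1,0,0]),s['grip_width'],s['force'])
plan([.613,.0446,.1],.185,2)
f=optics.grab_frame('top'); g=optics.grab_frame('scene')
cv2.imwrite('pics/s3.png',np.hstack([crop(f[:,:,::-1],270,150,100,120,4),crop(g[:,:,::-1],260,180,100,120,4)]))
E
```

```text
[0.61154205 0.04689208 0.12482036] 0.18661207411127226 [-0.00244814  0.00125592 -0.99999621] 0.029372285157651234 [ 0.30831158 -0.27671781 -0.5481465 ]
delta_pos [[0.41, 0.02, 0.04], [0.42, 0.01, 0.05]] 
rotation [[0.01, -0.01, 0.01], [0.01, -0.01, 0.01]]
```

View pics/s3.png

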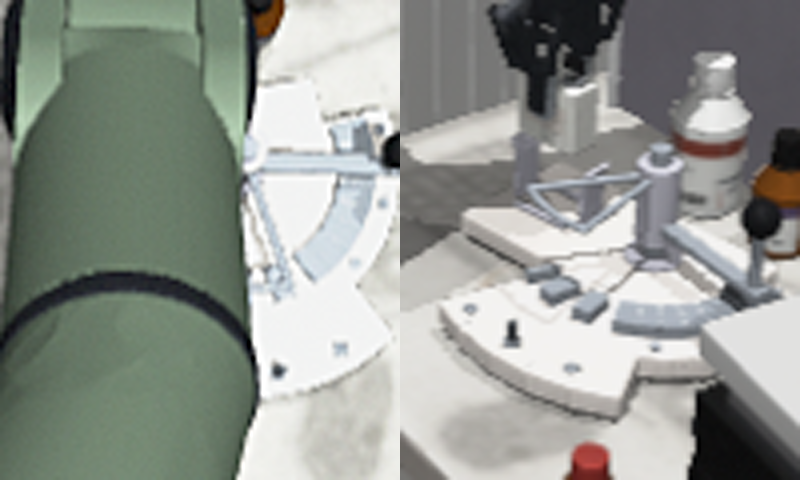

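The cassette hangs over the cradle (scene half, (575,115)), and the cheeks are just below it. I'll centre it, then descend.

arm_command(delta_pos=[[0.1, 0.03, 0.06], [0.15, 0.02, 0.04], [0.05, 0, 0], [0, 0, 0]], rotation=[[0.01, -0.01, 0.01], [0.01, 0, 0.01], [0, 0, 0], [0, 0, 0]])

```text
clock: 12.95
position: [0.6141, 0.0439, 0.1158]
tool_rot: [1.903, 1.569, 0.516]
force: [-0.8, 0.7, -0.9]
grip_width: 0.0298
```

```bash
python3 - <<'E'
from h import *
p,r,s=pose(); print(p,psi_of(r),r.apply([1,0,0]),s['force'])
plan([.613,.0446,.085],.185,4)
E
```

```text
[0.61413676 0.04394207 0.11576856] 0.1842444709912574 [ 1.22603490e-03  6.96279083e-04 -9.99999006e-01] [-0.80852984  0.6924875  -0.94609964]
delta_pos [[0.26, -0.01, -0.01], [0.25, -0.01, -0.0], [0.26, -0.01, -0.01], [0.26, -0.0, -0.01]] 
rotation [[-0.0, -0.0, -0.0], [-0.0, -0.0, -0.0], [-0.0, -0.0, -0.0], [-0.0, -0.0, -0.0]]
```

arm_command(delta_pos=[[0.2, -0.01, -0.01], [0.2, -0.01, 0], [0.2, -0.01, -0.01], [0.15, 0, 0]], rotation=[[0, 0, 0], [0, 0, 0], [0, 0, 0], [0, 0, 0]])

```text
clock: 13.35
position: [0.6132, 0.0445, 0.0918]
tool_rot: [1.871, 1.569, 0.485]
force: [-0.7, 0.5, -2.2]
grip_width: 0.0294
```

```bash
python3 - <<'E'
from h import *
p,r,s=pose(); print(p,psi_of(r),r.apply([1,0,0]),s['force'],s['moment'],s['grip_width'])
plan([.613,.0446,.07],.185,4)
E
```

```text
[0.61322274 0.04451821 0.091752  ] 0.184259533911051 [ 1.72665015e-03  9.09188845e-04 -9.99998096e-01] [-0.70160575  0.48818734 -2.18423887] [-0.01440975 -0.0308417   0.02621272] 0.02944142409382559
delta_pos [[0.18, -0.0, -0.0], [0.18, -0.0, -0.0], [0.18, -0.01, -0.0], [0.19, 0.0, -0.0]] 
rotation [[-0.0, -0.0, -0.0], [-0.0, -0.0, -0.0], [-0.0, -0.0, -0.0], [-0.0, -0.0, -0.0]]
```

arm_command(delta_pos=[[0.18, 0, 0], [0.18, 0, 0], [0.18, 0, 0], [0.15, 0, 0], [0.03, 0, 0]], rotation=[[0, 0, 0], [0, 0, 0], [0, 0, 0], [0, 0, 0], [0, 0, 0]])

```text
clock: 13.85
position: [0.6128, 0.0445, 0.0672]
tool_rot: [2.301, 1.57, 0.914]
force: [-0.1, -0.3, -0.8]
grip_width: 0.0291
```

arm_command(delta_pos=[[0.05, 0, 0], [0.05, 0, 0], [0.03, 0, 0]], rotation=[[0, 0, 0], [0, 0, 0], [0, 0, 0]])

```text
clock: 14.15
position: [0.613, 0.0444, 0.0632]
tool_rot: [2.018, 1.57, 0.631]
force: [-0.4, 0.2, -0.9]
grip_width: 0.0299
```

arm_command(delta_pos=[[0.03, 0, 0], [0.03, 0, 0]], rotation=[[0, 0, 0], [0, 0, 0]])

```text
clock: 14.35
position: [0.6132, 0.0445, 0.0624]
tool_rot: [2.14, 1.569, 0.753]
force: [-10.1, 1.1, 29.2]
grip_width: 0.0296
```

Floor contact at z=0.0624, as expected. Next I ease off and open.

arm_command(delta_pos=[[-0.01, 0, 0]], rotation=[[0, 0, 0]])

```text
clock: 14.45
position: [0.6132, 0.0445, 0.0631]
tool_rot: [2.081, 1.569, 0.694]
force: [0.3, 0.1, -1.4]
grip_width: 0.0294
```

arm_command(delta_pos=[[0, 0, 0], [0, 0, 0], [0, 0, 0], [0, 0, 0], [0, 0, 0], [0, 0, 0]], rotation=[[0, 0, 0], [0, 0, 0], [0, 0, 0], [0, 0, 0], [0, 0, 0], [0, 0, 0]], gripper=-0.4)

```text
clock: 15.05
position: [0.6136, 0.0445, 0.0633]
tool_rot: [1.9, 1.568, 0.513]
force: [0.5, -0.2, -0.2]
grip_width: 0.0596
```

arm_command(delta_pos=[[-0.3, 0, 0], [-0.7, 0, 0], [-0.8, 0, 0], [-0.8, 0, 0], [-0.8, 0, 0], [-0.4, 0, 0], [0, 0, 0]], rotation=[[0, 0, 0], [0, 0, 0], [0, 0, 0], [0, 0, 0], [0, 0, 0], [0, 0, 0], [0, 0, 0]])

```text
clock: 15.75
position: [0.613, 0.044, 0.1842]
tool_rot: [1.892, 1.568, 0.505]
force: [0.6, -0.6, -0.6]
grip_width: 0.06
```

```bash
python3 - <<'E'
from h import *
p,r,s=pose(); print(p,psi_of(r),s['qpos'],s['force'],s['grip_width'])
f=optics.grab_frame('wrist'); g=optics.grab_frame('scene')
cv2.imwrite('pics/s4.png',np.hstack([cv2.resize(f[:,:,::-1],(440,330)),crop(g[:,:,::-1],265,190,90,82,4)[:330-2]]) if 0 else np.hstack([cv2.resize(f[:,:,::-1],(440,328)),crop(g[:,:,::-1],265,190,90,82,4)]))
plan([.628,-.154,.19],.185)
E
```

```text
[0.61301746 0.04400857 0.18416914] 0.18354653280988967 [-0.39398358  0.59771654  0.33662288  1.70221852 -0.24476496  0.88064338
  0.2283834 ] [ 0.56787443 -0.58874626 -0.56177149] 0.059972386085543575
delta_pos [[-0.03, -0.09, 0.82], [-0.04, -0.08, 0.83], [-0.03, -0.09, 0.82], [-0.03, -0.09, 0.82], [-0.03, -0.08, 0.83], [-0.04, -0.09, 0.82], [-0.03, -0.08, 0.82], [-0.03, -0.09, 0.83]] 
rotation [[-0.0, -0.0, -0.0], [-0.0, -0.0, -0.0], [-0.0, -0.0, -0.0], [-0.0, -0.0, -0.0], [-0.0, -0.0, -0.0], [-0.0, -0.0, -0.0], [-0.0, -0.0, -0.0], [-0.0, -0.0, -0.0]]
```

View pics/s4.png

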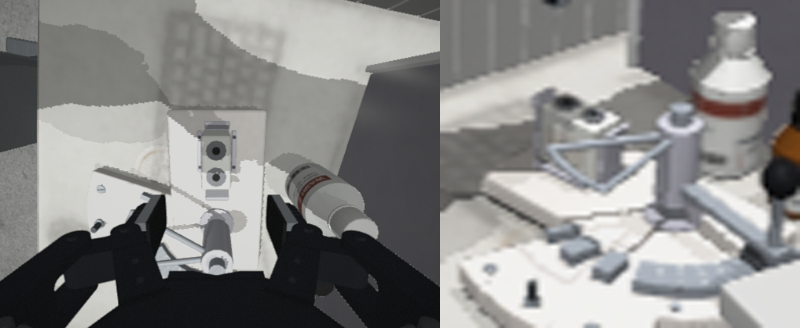

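The cassette is seated upright between the cheeks, and the lever is still parked. Now to the knob at about (0.626, -0.155).

arm_command(delta_pos=[[-0.03, -0.09, 0.82], [-0.04, -0.08, 0.83], [-0.03, -0.09, 0.82], [-0.03, -0.09, 0.82], [-0.03, -0.08, 0.83], [-0.04, -0.09, 0.82], [-0.03, -0.08, 0.82], [-0.03, -0.09, 0.7], [0, 0, 0]], rotation=[[0, 0, 0], [0, 0, 0], [0, 0, 0], [0, 0, 0], [0, 0, 0], [0, 0, 0], [0, 0, 0], [0, 0, 0], [0, 0, 0]])

```text
clock: 16.75
position: [0.6229, -0.1559, 0.1761]
tool_rot: [-1.84, 1.552, 3.059]
force: [-0.4, 0.2, 0.4]
grip_width: 0.0598
```

```bash
python3 - <<'E'
from h import *
p,r,s=pose(); print(p,psi_of(r),r.apply([1,0,0]))
P=optics.camera_params('wrist'); f=optics.grab_frame('wrist')[:,:,::-1].copy(); cv2.imwrite('pics/w5.png',f)
print('pred',proj('wrist',[.6257,-.155,.113],P))
m=(f.max(2)<45).astype(np.uint8); m[300:]=0
n,l,st,c=cv2.connectedComponentsWithStats(m)
for i in range(1,n):
    if st[i,4]>150: print(st[i],c[i].round(1), at('wrist',[c[i]-[2,-3]],.113,P)[0].round(4))
plan([.6257,-.155,.16],.185,4)
E
```

```text
[ 0.62289034 -0.15590235  0.17610528] 0.18668154074667684 [-0.01824182  0.00150343 -0.99983247]
pred [[280.04500236 231.52515369]]
[ 457   95   61   39 1973] [486.8 114.6] [ 0.7285 -0.0642  0.113 ]
[ 264  204   42   43 1409] [284.2 225.4] [ 0.6267 -0.1527  0.113 ]
[ 141  250   70   50 1539] [185.2 282.8] [ 0.5691 -0.2054  0.113 ]
[ 339  250   71   50 1586] [364.9 283.2] [ 0.6871 -0.1821  0.113 ]
[ 79 289  60  11 355] [103.4 295.3] [ 0.5147 -0.226   0.113 ]
delta_pos [[0.13, 0.02, 0.01], [0.13, 0.03, 0.02], [0.13, 0.02, 0.01], [0.13, 0.02, 0.01]] 
rotation [[0.01, -0.01, 0.04], [0.01, -0.01, 0.04], [0.01, -0.01, 0.04], [0.01, -0.01, 0.04]]
```

The wrist camera puts the knob at (0.627,-0.153), and the top view gives (0.626,-0.155). I'll use (0.626,-0.154).

arm_command(delta_pos=[[0.2, 0.03, -0.02], [0.4, 0.03, -0.01], [0.4, 0.03, -0.01], [0.4, 0.02, 0], [0, 0, 0], [0, 0, 0]], rotation=[[0.01, -0.01, 0.05], [0.01, -0.01, 0.05], [0.01, -0.01, 0.05], [0, -0.01, 0.05], [0, 0, 0], [0, 0, 0]])

```text
clock: 17.4
position: [0.6244, -0.1452, 0.127]
tool_rot: [-3.129, 1.565, 1.774]
force: [-0.7, -0.0, -0.2]
grip_width: 0.0597
```

```bash
python3 - <<'E'
from h import *
p,r,s=pose(); print(p,psi_of(r),r.apply([1,0,0]),s['force'])
plan([.626,-.154,.108],.185,3)
E
```

```text
[ 0.62444379 -0.14518248  0.1269698 ] 0.19035979632631783 [-0.00113534  0.0055207  -0.99998412] [-0.66306788 -0.03862212 -0.20571645]
delta_pos [[0.21, -0.0, 0.1], [0.21, -0.0, 0.1], [0.21, -0.0, 0.1]] 
rotation [[0.02, -0.02, 0.0], [0.02, -0.02, 0.0], [0.02, -0.02, 0.0]]
```

arm_command(delta_pos=[[0.21, 0.02, 0.1], [0.21, 0.01, 0.1], [0.21, 0.01, 0.1], [0, 0, 0]], rotation=[[0.02, -0.02, 0], [0.02, -0.02, 0], [0.02, -0.01, 0], [0, 0, 0]])

```text
clock: 17.8
position: [0.628, -0.1537, 0.1072]
tool_rot: [1.276, 1.57, -0.11]
force: [-0.5, -0.0, 0.6]
grip_width: 0.0599
```

```bash
python3 - <<'E'
from h import *
p,r,s=pose(); print(p,psi_of(r),r.apply([1,0,0]),s['force'])
plan([.626,-.154,.108],.185,1)
E
```

```text
[ 0.62802745 -0.15367294  0.1071555 ] 0.1845651836227663 [ 8.59085261e-04 -9.51874655e-05 -9.99999626e-01] [-0.53955289 -0.01661477  0.59999073]
delta_pos [[-0.03, -0.07, -0.0]] 
rotation [[-0.0, 0.0, -0.01]]
```

arm_command(delta_pos=[[0, -0.06, 0], [0, 0, 0], [0, 0, 0], [0, 0, 0], [0, 0, 0], [0, 0, 0], [0, 0, 0]], rotation=[[0, 0, 0], [0, 0, 0], [0, 0, 0], [0, 0, 0], [0, 0, 0], [0, 0, 0], [0, 0, 0]], gripper=1, grip_force=50)

```text
clock: 18.5
position: [0.6262, -0.1541, 0.1076]
tool_rot: [1.437, 1.57, 0.05]
force: [0.0, -0.1, -1.5]
grip_width: 0.0253
```

arm_command(delta_pos=[[-0.1, 0, 0], [-0.1, 0, 0], [-0.05, 0, 0], [0, 0, 0]], rotation=[[0, 0, 0], [0, 0, 0], [0, 0, 0], [0, 0, 0]])

```text
clock: 18.9
position: [0.6258, -0.154, 0.1152]
tool_rot: [1.792, 1.571, 0.405]
force: [-0.2, -0.3, -4.9]
grip_width: 0.025
```

```bash
python3 - <<'E'
from h import *
p,r,s=pose(); print(p,psi_of(r),r.apply([1,0,0]),s['force'],s['grip_width'])
d=p[:2]-[.63,-.0492]; print(np.linalg.norm(d), np.arctan2(d[1],d[0])+np.pi-.185)
E
```

```text
[ 0.62578636 -0.15401265  0.1152397 ] 0.18437818664738065 [ 2.49391879e-04  1.06956426e-04 -9.99999963e-01] [-0.19400829 -0.2603606  -4.94814526] 0.0250396022866086
0.1048973137607171 1.345616372420744
```

The lever is raised: about 5 N hanging load, and the TCP is up 7.6 mm with no slip. Next I swing along the arc in stages.

```bash
cat >> h.py <<'E'
C=np.array([.63,-.0492]); YAW=.185
def swing():
    p,r,s=pose(); d=p[:2]-C; return np.linalg.norm(d),(np.arctan2(d[1],d[0])+np.pi-YAW)%(2*np.pi),p,r,s
def arc(sw,n,z,rad=.105):
    _,a,p,r,s=swing(); ang=np.linspace(a,sw,n+1)[1:]
    D=[];q=p.copy()
    for i,t in enumerate(ang):
        w=np.r_[C-rad*np.array([np.cos(t+YAW),np.sin(t+YAW)]),p[2]+(z-p[2])*(i+1)/n]
        D.append(np.round(r.inv().apply(w-q)/.03,2).tolist()); q=q+r.apply(np.array(D[-1])*.03)
    rv=(r.inv()*down(.185)).as_rotvec()/n/np.radians(6)
    print(D,'rot',rv.round(2))
E
python3 - <<'E'
from h import *
arc(.8,6,.1155)
E
```

```text
[[-0.0, -0.31, -0.08], [-0.0, -0.3, -0.11], [-0.0, -0.28, -0.14], [-0.01, -0.27, -0.17], [0.0, -0.26, -0.19], [0.0, -0.24, -0.21]] rot [-0. -0. -0.]
```

arm_command(delta_pos=[[0, -0.31, -0.08], [0, -0.3, -0.11], [0, -0.28, -0.14], [-0.01, -0.27, -0.17], [0, -0.26, -0.19], [0, -0.24, -0.21]], rotation=[[0, 0, 0], [0, 0, 0], [0, 0, 0], [0, 0, 0], [0, 0, 0], [0, 0, 0]])

```text
clock: 19.5
position: [0.5681, -0.1337, 0.1156]
tool_rot: [2.199, 1.568, 0.814]
force: [6.5, 5.2, -4.8]
grip_width: 0.0255
```

```bash
python3 - <<'E'
from h import *
a=swing(); print(a[:3],psi_of(a[3]),a[3].apply([1,0,0]),a[4]['force'],a[4]['grip_width'])
arc(.3,6,.1155)
E
```

```text
(np.float64(0.10469797295471078), np.float64(0.7535090835385758), array([ 0.5681244 , -0.13365754,  0.11561033])) 0.18542943463267747 [ 0.00189629  0.00200756 -0.99999619] [ 6.47620644  5.19930448 -4.84206902] 0.025512456891535498
[[0.0, -0.18, -0.19], [0.0, -0.16, -0.21], [0.0, -0.14, -0.23], [0.0, -0.12, -0.23], [0.0, -0.11, -0.24], [0.0, -0.09, -0.25]] rot [ 0. -0. -0.]
```

arm_command(delta_pos=[[0, -0.18, -0.19], [0, -0.16, -0.21], [0, -0.14, -0.23], [0, -0.12, -0.23], [0, -0.11, -0.24], [0, -0.09, -0.25], [0, 0, 0]], rotation=[[0, 0, 0], [0, 0, 0], [0, 0, 0], [0, 0, 0], [0, 0, 0], [0, 0, 0], [0, 0, 0]])

```text
clock: 20.2
position: [0.5358, -0.0928, 0.1177]
tool_rot: [1.666, 1.56, 0.284]
force: [4.4, 1.7, -4.7]
grip_width: 0.0253
```

```bash
python3 - <<'E'
from h import *
a=swing(); print(a[:3],psi_of(a[3]),a[3].apply([1,0,0]),a[4]['force'],a[4]['grip_width'])
arc(.0,4,.1155)
E
```

```text
(np.float64(0.1038426019884545), np.float64(0.2488283718347502), array([ 0.53577705, -0.09284999,  0.11765169])) 0.1884927004186248 [ 0.01026648  0.00299847 -0.9999428 ] [ 4.41307135  1.73955002 -4.71270567] 0.02526186262340388
[[0.02, -0.08, -0.2], [0.02, -0.04, -0.22], [0.01, -0.02, -0.22], [0.02, -0.0, -0.21]] rot [ 0.01 -0.   -0.03]
```

arm_command(delta_pos=[[0.02, -0.07, -0.18], [0.02, -0.04, -0.18], [0.01, -0.02, -0.18], [0, 0, -0.1], [0, 0, 0], [0, 0, 0]], rotation=[[0, 0, -0.03], [0, 0, -0.03], [0, 0, -0.03], [0, 0, 0], [0, 0, 0], [0, 0, 0]])

```text
clock: 20.8
position: [0.5292, -0.0738, 0.1176]
tool_rot: [1.325, 1.563, -0.057]
force: [4.4, 0.6, -4.0]
grip_width: 0.026
```

```bash
python3 - <<'E'
from h import *
a=swing(); print(a[:3],psi_of(a[3]),a[3].apply([1,0,0]),a[4]['force'],a[4]['grip_width'])
arc(.0,1,.1155)
E
```

```text
(np.float64(0.10374275098615411), np.float64(0.05444802801747001), array([ 0.52921713, -0.0738043 ,  0.11757717])) 0.18869564034787525 [ 7.39493560e-03 -4.24591077e-04 -9.99972567e-01] [ 4.41564023  0.61943721 -4.04440979] 0.026005731115657155
[[0.07, -0.05, -0.19]] rot [ 0.04  0.02 -0.07]
```

arm_command(delta_pos=[[0.03, -0.01, -0.1], [0.03, 0, -0.08], [0, 0, 0], [0, 0, 0]], rotation=[[0, 0, -0.03], [0, 0, -0.03], [0, 0, 0], [0, 0, 0]])

```text
clock: 21.2
position: [0.5282, -0.069, 0.1158]
tool_rot: [0.514, 1.568, -0.869]
force: [4.3, 1.5, -4.8]
grip_width: 0.0253
```

```bash
python3 - <<'E'
from h import *
a=swing(); print(a[:3],psi_of(a[3]),a[3].apply([1,0,0]),a[4]['force'],a[4]['grip_width'])
arc(.0,1,a[2][2],a[0])
E
```

```text
(np.float64(0.10369471855669682), np.float64(0.0069924584235124265), array([ 0.52821057, -0.06898652,  0.1157816 ])) 0.1876811542598958 [ 0.0018977  -0.00224709 -0.99999567] [ 4.33315145  1.51481053 -4.84247612] 0.025268966122423533
[[-0.0, -0.0, -0.02]] rot [ 0.03  0.02 -0.01]
```

The swing reads 0.007 rad, so I lower it.

arm_command(delta_pos=[[0.12, 0, -0.01], [0.12, 0, 0], [0.12, 0, 0], [0.1, 0, 0], [0, 0, 0]], rotation=[[0, 0, 0], [0, 0, 0], [0, 0, 0], [0, 0, 0], [0, 0, 0]])

```text
clock: 21.7
position: [0.5282, -0.0689, 0.1005]
tool_rot: [0.488, 1.568, -0.896]
force: [5.3, 1.2, -5.3]
grip_width: 0.0255
```

The TCP is at 0.1005, below the tooth level of 0.1076, so the tongue is in the notch. A last small step down, then I let go.

arm_command(delta_pos=[[0.03, 0, 0], [0.02, 0, 0], [0, 0, 0]], rotation=[[0, 0, 0], [0, 0, 0], [0, 0, 0]])

```text
clock: 22.0
position: [0.5281, -0.069, 0.0991]
tool_rot: [0.49, 1.568, -0.894]
force: [3.5, 2.1, -2.6]
grip_width: 0.0254
```

arm_command(delta_pos=[[0, 0, 0], [0, 0, 0], [0, 0, 0], [0, 0, 0], [0, 0, 0], [0, 0, 0]], rotation=[[0, 0, 0], [0, 0, 0], [0, 0, 0], [0, 0, 0], [0, 0, 0], [0, 0, 0]], gripper=-0.5)

```text
clock: 22.6
position: [0.5268, -0.0696, 0.0993]
tool_rot: [-0.38, 1.568, -1.764]
force: [-0.1, 0.8, -0.2]
grip_width: 0.0643
```

arm_command(delta_pos=[[-0.2, 0, 0], [-0.5, 0, 0], [-0.8, 0, 0], [-0.8, 0, 0], [-0.8, 0, 0], [-0.8, 0, 0], [0, 0, 0], [0, 0, 0]], rotation=[[0, 0, 0], [0, 0, 0], [0, 0, 0], [0, 0, 0], [0, 0, 0], [0, 0, 0], [0, 0, 0], [0, 0, 0]])

```text
clock: 23.4
position: [0.5262, -0.0696, 0.223]
tool_rot: [-0.558, 1.568, -1.943]
force: [-0.9, 0.0, -0.3]
grip_width: 0.0642
```

```bash
python3 - <<'E'
from h import *
a=swing(); print(a[:3],a[4]['force'],a[4]['grip_width'])
P=optics.camera_params('wrist'); f=optics.grab_frame('wrist')[:,:,::-1]; g=optics.grab_frame('scene')[:,:,::-1]
print(proj('wrist',[.527,-.0685,.105],P),proj('wrist',[.527,-.0685,.113],P))
cv2.imwrite('pics/s6.png',np.hstack([cv2.resize(f,(400,300)),cv2.resize(crop(g,265,190,100,75,4),(400,300))]))
m=(f.max(2)<45).astype(np.uint8); m[300:]=0
n,l,st,c=cv2.connectedComponentsWithStats(m)
for i in range(1,n):
    if st[i,4]>100: print(st[i],c[i].round(1), at('wrist',[c[i]-[2.,-3]],.105,P)[0].round(4))
E
```

```text
(np.float64(0.10576159215367427), np.float64(0.00948561962627853), array([ 0.52623231, -0.06963968,  0.22304902])) [-0.94632851  0.00412926 -0.29783615] 0.06416029918782173
[[275.35302457 207.54086974]] [[275.35054468 210.20363259]]
[  0   0  30  34 497] [12.3 12.9] [0.3198 0.0331 0.105 ]
[262 187  32  34 846] [277.7 203.4] [ 0.5271 -0.0675  0.105 ]
[ 495  218   47   35 1141] [517.8 234.9] [ 0.7275 -0.0571  0.105 ]
[ 132  251   75   49 1548] [180. 283.] [ 0.4575 -0.153   0.105 ]
[ 344  250   74   50 1550] [369.4 283. ] [ 0.618  -0.1226  0.105 ]
```

View pics/s6.png

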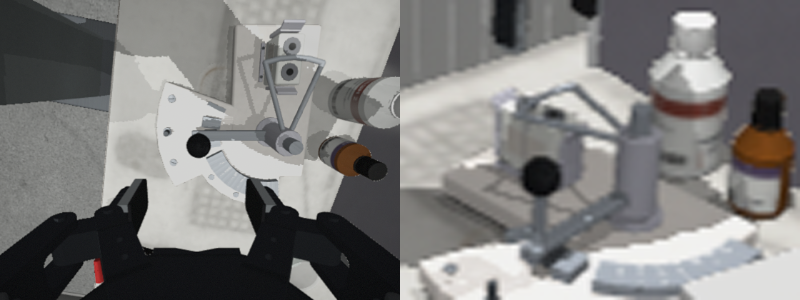

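The picture shows the knob in line with the stud and the guard hoop over the seated cassette. Measured knob to stud distance is about 45.7 mm, and the lever dropped 8.5 mm below its parked level. The gripper is clear, so I'm handing in.

```bash
python3 -c "
from h import *
print(bot.job_done())"
```

```text
the job is handed in; nothing more can be done
None
```

The job is done and handed in at about 23.5 s of the 61 s; the hand-in reports no verdict.

**What I did:** I lifted the cassette out of the carrier by its ends and stood it upright on the bench. I let go, turned the grip 90° and seated it in the cradle by its long sides, then released it with the lever still parked at about 1.34 rad. Then I raised the knob, swung the lever to about 0.01 rad and lowered it into the middle notch, the one beside the stud.

**Last checks:**
- **Cassette:** Its bottom touched the cradle floor at the expected height, and it stands upright between the cheeks with the guard over it in the final picture.
- **Lever:** The gripper went 8.5 mm lower than when it held the knob on the ledge, which is the full drop into a notch. The knob lies in line with the stud, 45.7 mm away (limit 49 mm). I did not re-measure the lift after letting go, beyond what the picture shows.
- **Gripper:** It is open and well clear of everything.
- **Bottle, beaker and timer:** I did not re-measure their positions, but the arm never went near enough to touch them.

**Odd readings:**
- The wrist camera was off by about 2 mm, which I corrected for.
- The knob grip read 25 mm instead of 28 mm, so it was held off its widest part, but it did not slip.
- The bench set-down peaked at 57 N on the wrist. The limits are 120 N at the wrist and 40 N for the arm or gripper body pressing on something. That load went through the cassette held in the fingers, so I took the 40 N limit not to apply.

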